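# Stroke the shutter slats shut

### The arm

A 7-joint arm with a two-finger parallel gripper is mounted at the origin on the work surface. World frame = base frame: x ahead of the robot, y to its left, z up, the work surface at z = 0. Lengths are in m, angles in rad, forces in N, time in s.
With the tool pointing down it reaches from about 0.425 to 0.975 m from the base axis. Payload 16.7 kg.
Tool frame: the origin (TCP) lies midway between the tips of the shut fingers; the grasp point (between the pads) lies 19 mm behind it (env.grasp_offset is the distance from the TCP to the grasp point, in m); z points along the fingers, y is the line along which they close (so a half turn about z gives the same grasp; the last joint's range is limited). The gripper opens to 85 mm and grips with 20 to 120 N. Pads are 22 mm wide; open, the fingers measure 114 mm over their backs; the gripper's body (76 mm by 85 mm) begins 54 mm behind the grasp point. The pads swing forward as they close: fully open they stand 13 mm farther back than shut.
Start: joints at [-1.49, 0.426, 0.074, 1.606, -0.034, 1.111, -0.067], TCP at [0.154, 0.657, 0.231] pointing down, gripper open.
Joint ranges: [-2.85, 2.85], [-0.5, 2.14], [-1.23, 1.37], [0.21, 2.46], [-1.02, 4.16], [0.16, 2.05], [-2.73, 2.73]. Speed limits (rad/s): [1.89, 1.89, 2.39, 2.39, 3.01, 3.01, 3.01].

### API

Orientations are given as a unit quaternion [w, x, y, z].
In Python, from workcell import env gives the robot as it stands.
- The arm moves only by the tool apply_moves, never from a script. Its argument "plan" is a list of rows, each a list of 5 numbers: the opening, from 0 (shut) to 1 (fully open), then the shift along the tool's x, y, z in mm, then the turn about the tool's z in degrees. In form: [[gripper, dx, dy, dz, yaw], ...]. A call has 1 to 20 rows; each row is the pose to reach, as a shift and turn from the pose commanded when the call began, along the tool's axes at that moment; what a row does not reach only later rows make up. A row lasts 1/10 s, in which the tool goes at most 50 mm and 8.59 degrees, less where a joint would pass 70% of its speed; a pose out of reach is approached as far as the arm can. A call with a gripper value outside its range is refused whole. The fingers move at their own pace and stop on an object; the grip force is fixed at half the most. Time passes only in rows, so rows that repeat a pose let the fingers close. It gives the time, the measured TCP pose, the force, the opening and the grip force at its end, in the units of the state.
- env.state(): the state, without advancing time (a new reading comes with each control period).
- env.snapshot(name): name is "scene" or "top"; returns (picture, depth): 480x640x3 uint8, red, green, blue; 480x640 float32, m along the optical axis (not along the pixel's ray), 0 where there is no reading.
- env.camera_info(name): a dict with "K" (3x3 intrinsics, pixels), "eye" and "attitude" of the camera in the world. Camera axes: x right, y up, looking along -z (the intrinsics and any distortion apply to the point x, -y, -z); pixel columns grow to the right and rows downward; lengths in m; the calibration is good to about 2 mm. A picture is of the moment at which its call begins. camera_info takes no time and is no camera call.
- env.hand_in(): hands the job in; it is judged then, once.
The state is a dict: "time_s": time; "q": joint angles; "qd": joint speeds; "joint_torque": joint torques, N m; "eef_pos": TCP position; "tcp_rot": TCP orientation; "force": force on the tool from outside, world axes, zero at the start; "wrist_torque": the same for the moment, N m; "gripper_width": finger opening in m; "finger_force": force on a finger pad.
Only numpy, scipy, OpenCV 4.12 (cv2) and the standard library are available. Lean on these libraries where they do the work, as an engineer would, in place of code of your own. Each camera call takes 0.05 s, during which the arm holds its last target. There are 200 camera calls.

### The job

Close the louvred shutter panel lying on the bench: with the fingertips, stroke lightly along the row of slats, just skimming the top of the frame, so that one slat after another tips over the way it leans and all four end flat in the frame (a slight tilt may remain). Begin at the end the slats lean away from. Do not press hard, lift the panel or shove it along the bench, and leave everything else on the bench alone.

Things in the scene. Friction and masses are not known exactly. Their poses are not given: they have to be found in the camera images.
- shutter: Louvred wooden shutter panel lying loose and flat on the bench, any way round; about 1 kg, 276 mm (its x) by 198 mm (its y). Origin at the centre of its underside, z up. Side stiles 32 mm wide along x; end rails 29 mm wide along y, centred 123.5 mm from the origin; all their tops are 32 mm above the bench. Slats 1 to 4 lie across it at x = -78, -26, 26, 78 mm, raised edges leaning to +x.
- row_start (a point): Point at the middle of the first slat (slat1), on the centre line of the row, 32 mm above the bench, flush with the frame's top: the end the slats lean away from.
- row_end (a point): The same point at the last slat (slat4), 156 mm from row_start in the panel's +x: the end the slats lean towards.
- slat1 (a joint): Tilt of slat 1 of 4 (counted from row_start), rad: 0 = closed, flat, flush with the frame; grows as its +x edge rises, to a stop at 1.2 (nearly upright). Each slat is a board 56 mm (panel x) by 130 by 5 mm on a pin through its middle, 29.5 mm above the bench.
- slat2 (a joint): Tilt of slat 2 of 4 (counted from row_start), rad: 0 = closed, flat, flush with the frame; grows as its +x edge rises, to a stop at 1.2 (nearly upright). Built like slat 1. An open slat's raised edge stands up to 57 mm above the bench; its other edge hangs down inside the frame.
- slat3 (a joint): Tilt of slat 3 of 4 (counted from row_start), rad: 0 = closed, flat, flush with the frame; grows as its +x edge rises, to a stop at 1.2 (nearly upright). Built like slat 1. The pins are lightly stiff (0.007 N m): a slat stays where it is left.
- slat4 (a joint): Tilt of slat 4 of 4 (counted from row_start), rad: 0 = closed, flat, flush with the frame; grows as its +x edge rises, to a stop at 1.2 (nearly upright). Built like slat 1. A slat closes under a push of 1 to 3 N towards the panel's +x just above the frame; pushed the other way it only meets its stop.
- stain_jar: Amber glass jar with a metal lid, 56 mm across, 70 mm tall, beside the panel. Origin under its centre. To be left alone.
- round_blank: Round wooden blank, 76 mm across, 36 mm tall, beside the panel. Origin under its centre. To be left alone.
- tape_measure: Black tape measure standing on its edge, about 76 x 36 x 60 mm tall, beside the panel. Origin under its centre. To be left alone.
- grinding_disc: Dark disc with a hole, 90 mm across, 8 mm thick, lying beyond the row_end rail. Origin under its centre. To be left alone.
- pencil: Flat carpenter's pencil, 142 x 14 x 8 mm, lying beside the panel. Origin under its middle. To be left alone.
- screwdriver: Screwdriver lying at the left of the bench. Origin under its middle. To be left alone.
- glue: White glue bottle, 60 mm across, 170 mm tall, at the right of the bench. Origin under its centre. To be left alone.

How it is judged:
By the outcome, as a careful person would: the job done as asked, in the order asked, and still so for the second after the job is handed in, with the robot touching nothing.
It also fails if it takes over 38 s, if anything falls off the work surface, if the arm or the gripper's body presses on something with over 40 N, if the wrist force passes 120 N, or if a joint passes its speed limit or range.

## Working session

There is one attempt and no reset: what is moved stays moved. The work goes in short steps, Python scripts to look and compute and a tool call to move; the robot and the scene stay as the last step left them, time stands still between calls to the robot, and variables do not carry over. Pictures are saved under pics/ and viewed, at most 10 in all, crops included, and the job is handed in when it is done.

Besides the shell and the picture viewer there is one more tool, called after "Request:" by a JSON object that holds its "api" and its "payload", one argument or row to a line. apply_moves: Moves the arm, as the interface text tells. Its arguments: {"type":"object","properties":{"plan":{"type":"array"}},"required":["plan"]}

```bash
mkdir -p pics; cat > h.py <<'E'
import numpy as np,cv2
from workcell import env
from scipy.spatial.transform import Rotation as R
def cam(n):
    i=env.camera_info(n);a=np.array(i["attitude"],float)
    M=a if a.shape==(3,3) else R.from_quat(a[[1,2,3,0]]).as_matrix()
    return np.array(i["K"]),np.array(i["eye"]),M,i
def cloud(n,d):
    K,e,M,_=cam(n);v,u=np.mgrid[:480,:640]
    P=np.stack([(u-K[0,2])/K[0,0]*d,-(v-K[1,2])/K[1,1]*d,-d],-1)
    return P@M.T+e
E
python3 - <<'E'
from h import *
for n in("top","scene"):
    p,d=env.snapshot(n);cv2.imwrite(f"pics/{n}0.png",p[...,::-1]);np.save(n+"0.npy",d)
    print(cam(n)[3])
s=env.state();print(s["eef_pos"],s["tcp_rot"],s["force"],s["time_s"])
E
```

```text
{'K': array([[473.44804284,   0.        , 322.37910168],
       [  0.        , 473.44804284, 235.396845  ],
       [  0.        ,   0.        ,   1.        ]]), 'eye': array([ 0.39951107, -0.00974368,  1.09170527]), 'attitude': array([-0.69586982, -0.05012277,  0.05176877,  0.71454384])}
{'K': array([[490.78748035,   0.        , 324.99578659],
       [  0.        , 490.78748035, 242.74264247],
       [  0.        ,   0.        ,   1.        ]]), 'eye': array([0.99799088, 0.55068732, 1.20735449]), 'attitude': array([0.3004586 , 0.08186348, 0.25488299, 0.91545489])}
[0.15373247 0.65689496 0.23067713] [-6.96462595e-06  1.14683541e-01  9.93401909e-01 -5.76728236e-04] [-0.13396134 -0.25814363 -0.53557952] 0.1
```

View pics/top0.png

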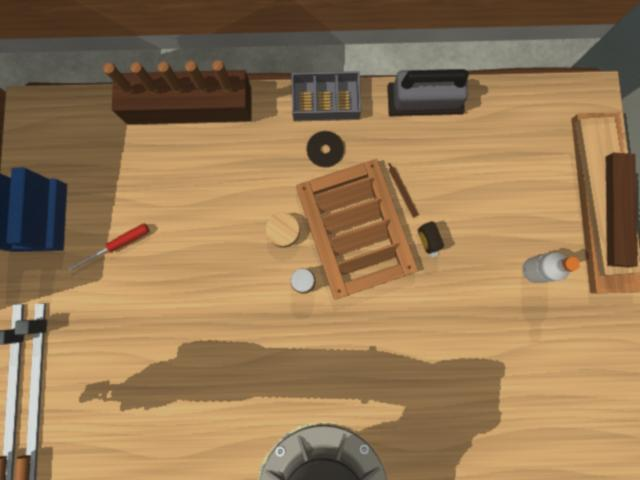

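View pics/scene0.png

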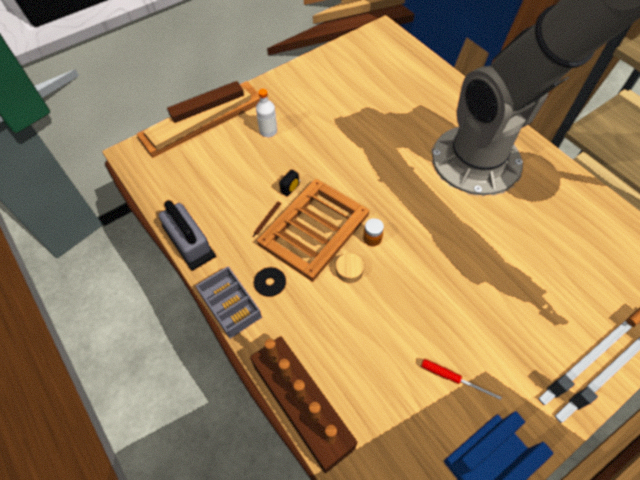

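```bash
cat > m.py <<'E'
from h import *
d=np.load("top0.npy");P=cloud("top",d);p=cv2.imread("pics/top0.png")
K,e,M,_=cam("top")
def at(u,v,z):
    r=M@np.array([(u-K[0,2])/K[0,0],-(v-K[1,2])/K[1,1],-1]);return e+r*(z-e[2])/r[2]
z=P[...,2]
print("bench z",np.median(z[300:320,150:250]))
# frame: convex hull of points of frame height within polygon
m=np.zeros((480,640),np.uint8);cv2.fillPoly(m,[np.array([[290,182],[382,153],[424,270],[334,305]])],1)
ok=(m>0)&(z>.022)&(z<.045)&(d>0)
Q=P[ok][:,:2].astype(np.float32);r=cv2.minAreaRect(Q);print("rect",r,cv2.boxPoints(r))
for n,(u,v,h) in dict(disc=(325,149,.008),blank=(283,229,.036),jar=(303,281,.07),tape=(430,236,.06),pen0=(391,165,.008),pen1=(415,215,.008),glue=(548,266,.1)).items(): print(n,at(u,v,h).round(3))
for n,uv in dict(a=(298,187),b=(378,160),c=(416,271),d=(337,297)).items(): print(n,at(*uv,.032).round(3))
c=np.array(r[0])
b=cv2.boxPoints(r);s=env.state();T=R.from_quat(np.array(s["tcp_rot"])[[1,2,3,0]]).as_matrix();print(T.round(3))
cv2.imwrite("pics/crop.png",cv2.resize(p[120:320,250:460],None,fx=3.5,fy=2.9,interpolation=cv2.INTER_CUBIC)[:, :800])
# profile along centre line
import math
A=(at(298,187,.032)+at(378,160,.032))/2;B=(at(416,271,.032)+at(337,297,.032))/2
ax=(A-B)[:2];ax/=np.linalg.norm(ax);C=((A+B)/2)[:2];print("C",C,"yaw",math.degrees(math.atan2(ax[1],ax[0])))
rel=P[...,:2]-C;x=rel@ax;y=rel@np.array([-ax[1],ax[0]])
for lo in np.arange(-.15,.15,.008):
    k=(abs(y)<.03)&(x>lo)&(x<=lo+.008)&(d>0);print(round(lo*1000+4),(np.percentile(z[k],[10,50,90])*1000).round(),end=' ')
E
python3 m.py
```

```text
bench z 0.0008277155269307279
rect ((0.5706951022148132, -0.09054744243621826), (0.27642717957496643, 0.19868898391723633), 17.224559783935547) [[ 0.40926254 -0.03658587]
 [ 0.4680978  -0.22636396]
 [ 0.73212767 -0.14450902]
 [ 0.6732924   0.04526907]]
disc [ 0.764 -0.026  0.008]
blank [0.57  0.074 0.036]
jar [0.45 0.03 0.07]
tape [ 0.542 -0.251  0.06 ]
pen0 [ 0.721 -0.181  0.008]
pen1 [ 0.599 -0.231  0.008]
glue [ 0.466 -0.485  0.1  ]
a [0.667 0.039 0.032]
b [ 0.726 -0.148  0.032]
c [ 0.467 -0.222  0.032]
d [ 0.414 -0.043  0.032]
[[-0.974  0.228 -0.   ]
 [ 0.228  0.974 -0.001]
 [-0.    -0.001 -1.   ]]
C [ 0.56877894 -0.09339107] yaw 16.91590064495245
-146 [-1.  1.  3.] -138 [-1.  2. 32.] -130 [30. 33. 36.] -122 [30. 33. 36.] -114 [31. 33. 36.] -106 [-1.  5. 34.] -98 [-2.  1.  4.] -90 [-1.  4. 14.] -82 [16. 24. 30.] -74 [33. 39. 47.] -66 [49. 54. 57.] -58 [-1.  2. 52.] -50 [-2.  0.  3.] -42 [-0. 12. 18.] -34 [19. 22. 27.] -26 [27. 31. 35.] -18 [37. 40. 45.] -10 [46. 50. 54.] -2 [49. 52. 53.] 6 [-1.  2. 12.] 14 [12. 18. 23.] 22 [22. 28. 31.] 30 [32. 36. 40.] 38 [41. 45. 50.] 46 [49. 52. 54.] 54 [0. 3. 4.] 62 [-0. 11. 17.] 70 [17. 22. 27.] 78 [27. 32. 36.] 86 [36. 41. 46.] 94 [46. 50. 54.] 102 [48. 50. 53.] 110 [ 4. 23. 33.] 118 [31. 33. 36.] 126 [30. 33. 36.] 134 [31. 33. 35.] 142 [29. 32. 34.] 150 [-2.  1.  3.]
```

View pics/crop.png

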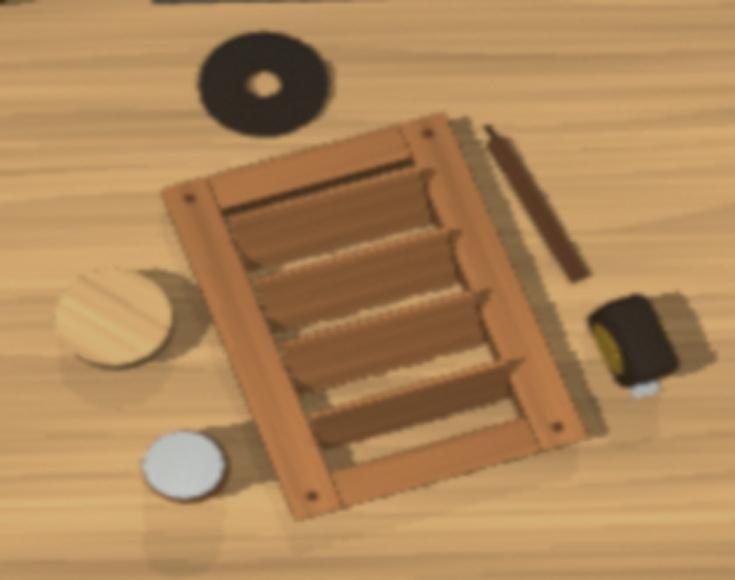

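The slats lean away from the robot, towards the disc. The panel's centre is at about (0.570, -0.091) with a yaw of 17°. I'll shut the fingers and go above the near end by a detour.

Request:
{"api": "apply_moves", "payload": {
  "plan": [
    [0, -40, -26, 0, 0],
    [0, -80, -52, 0, -3],
    [0, -120, -78, 0, -6],
    [0, -160, -104, 0, -9],
    [0, -200, -130, 0, -12],
    [0, -240, -156, 0, -15],
    [0, -280, -182, 0, -18],
    [0, -320, -208, 0, -21],
    [0, -358, -232, 0, -24],
    [0, -372, -277, 0, -27],
    [0, -386, -322, 0, -30],
    [0, -400, -367, 0, -30],
    [0, -414, -412, 0, -30],
    [0, -428, -457, 0, -30],
    [0, -442, -502, 0, -30],
    [0, -456, -547, 0, -30],
    [0, -470, -592, 0, -30],
    [0, -480, -637, 0, -30],
    [0, -489, -682, 0, -30],
    [0, -489, -682, 0, -30]
  ]
}}

```text
time_s: 2.1
eef_pos: [0.4735, -0.124, 0.2315]
tcp_rot: [-0.0, -0.143, 0.99, -0.001]
force: [-0.1, 0.8, -0.2]
gripper_width: 0.0003
finger_force: 0.0
```

Request:
{"api": "apply_moves", "payload": {
  "plan": [
    [0, 0, 0, 40, 0],
    [0, 0, 0, 80, 0],
    [0, 0, 0, 120, 0],
    [0, 0, 0, 150, 0],
    [0, 0, 0, 170, 0],
    [0, 0, 0, 185, 0],
    [0, 0, 0, 192, 0],
    [0, 0, 0, 194, 0],
    [0, 0, 0, 194, 0],
    [0, 0, 0, 194, 0]
  ]
}}

```text
time_s: 3.1
eef_pos: [0.475, -0.1183, 0.038]
tcp_rot: [0.001, -0.146, 0.989, -0.0]
force: [-0.2, -1.1, -0.5]
gripper_width: 0.0004
finger_force: 0.0
```

```bash
python3 - <<'E'
from h import *
s=env.state();print(s["eef_pos"],s["force"],s["tcp_rot"])
p,d=env.snapshot("scene");cv2.imwrite("pics/s1.png",cv2.resize(p[150:300,240:440],None,fx=4,fy=4,interpolation=cv2.INTER_CUBIC)[...,::-1])
E
```

```text
[ 0.47495929 -0.11825457  0.03802439] [-0.21740194 -1.08753448 -0.46506475] [ 5.20285891e-04 -1.46374683e-01  9.89229082e-01 -7.21223634e-05]
```

View pics/s1.png

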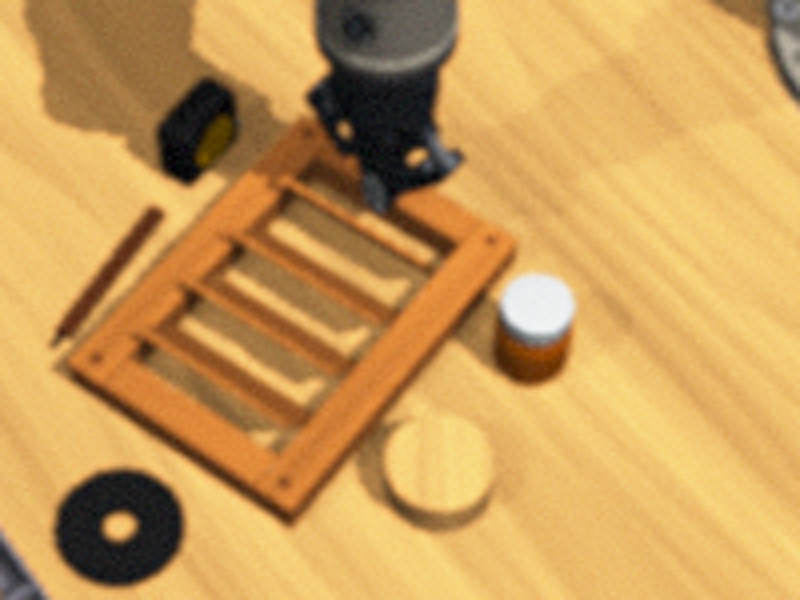

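The fingertip sits between the near rail and slat 1 (375,200 in the crop) and is clear of both. Next I'll lower it to about 35 mm and stroke.

Request:
{"api": "apply_moves", "payload": {
  "plan": [
    [0, 0, 0, 2, 0],
    [0, 0, 0, 3, 0],
    [0, -4, 0, 3, 0],
    [0, -8, 0, 3, 0],
    [0, -12, 0, 3, 0],
    [0, -16, 0, 3, 0],
    [0, -20, 0, 3, 0],
    [0, -24, 0, 3, 0],
    [0, -28, 0, 3, 0],
    [0, -32, 0, 3, 0],
    [0, -36, 0, 3, 0],
    [0, -40, 0, 3, 0],
    [0, -44, 0, 3, 0],
    [0, -48, 0, 3, 0],
    [0, -52, 0, 3, 0],
    [0, -56, 0, 3, 0]
  ]
}}

```text
time_s: 4.75
eef_pos: [0.5284, -0.102, 0.0343]
tcp_rot: [-0.0, -0.146, 0.989, -0.0]
force: [0.2, -0.4, -0.5]
gripper_width: -0.0001
finger_force: 0.1
```

```bash
python3 - <<'E'
from h import *
s=env.state();print(s["eef_pos"],s["force"])
p,d=env.snapshot("scene");cv2.imwrite("pics/s2.png",cv2.resize(p[150:300,240:440],None,fx=4,fy=4,interpolation=cv2.INTER_CUBIC)[...,::-1])
E
```

```text
[ 0.52841498 -0.10196416  0.03432213] [ 0.152621   -0.43876845 -0.48186436]
```

View pics/s2.png

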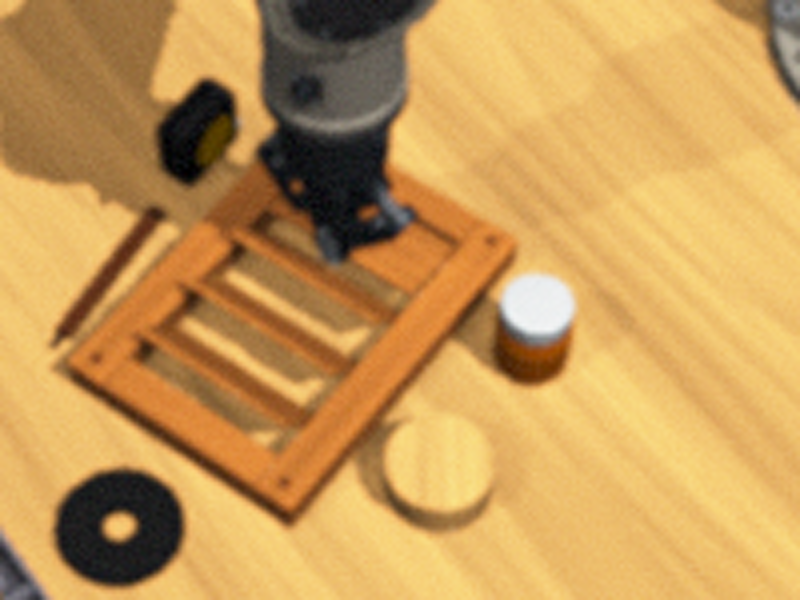

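Slat 1 lies flat, the panel hasn't moved and the force is small. I'll carry on at the same height.

Request:
{"api": "apply_moves", "payload": {
  "plan": [
    [0, -4, 0, 0, 0],
    [0, -8, 0, 0, 0],
    [0, -12, 0, 0, 0],
    [0, -16, 0, 0, 0],
    [0, -20, 0, 0, 0],
    [0, -24, 0, 0, 0],
    [0, -28, 0, 0, 0],
    [0, -32, 0, 0, 0],
    [0, -36, 0, 0, 0],
    [0, -40, 0, 0, 0],
    [0, -44, 0, 0, 0],
    [0, -48, 0, 0, 0],
    [0, -52, 0, 0, 0],
    [0, -56, 0, 0, 0],
    [0, -60, 0, 0, 0],
    [0, -64, 0, 0, 0],
    [0, -68, 0, 0, 0],
    [0, -72, 0, 0, 0],
    [0, -76, 0, 0, 0],
    [0, -80, 0, 0, 0]
  ]
}}

```text
time_s: 6.8
eef_pos: [0.6051, -0.0788, 0.0343]
tcp_rot: [0.0, -0.146, 0.989, -0.0]
force: [-0.1, 0.8, 0.0]
gripper_width: 0.0002
finger_force: 0.2
```

Request:
{"api": "apply_moves", "payload": {
  "plan": [
    [0, -4, 0, 0, 0],
    [0, -8, 0, 0, 0],
    [0, -12, 0, 0, 0],
    [0, -16, 0, 0, 0],
    [0, -20, 0, 0, 0],
    [0, -24, 0, 0, 0],
    [0, -28, 0, 0, 0],
    [0, -32, 0, 0, 0],
    [0, -36, 0, 0, 0],
    [0, -40, 0, 0, 0],
    [0, -44, 0, 0, 0],
    [0, -48, 0, 0, 0],
    [0, -52, 0, 0, 0],
    [0, -56, 0, 0, 0],
    [0, -60, 0, 0, 0],
    [0, -64, 0, 0, 0],
    [0, -68, 0, 0, 0],
    [0, -72, 0, 0, 0],
    [0, -72, 0, 0, 0],
    [0, -72, 0, 0, 0]
  ]
}}

```text
time_s: 8.8
eef_pos: [0.6737, -0.058, 0.0343]
tcp_rot: [0.0, -0.146, 0.989, -0.0]
force: [0.8, -0.4, 0.5]
gripper_width: 0.0002
finger_force: 0.2
```

Request:
{"api": "apply_moves", "payload": {
  "plan": [
    [0, 0, 0, -5, 0],
    [0, 0, 0, -20, 0],
    [0, 0, 0, -60, 0],
    [0, 0, 0, -100, 0],
    [0, 0, 0, -140, 0],
    [0, 0, 0, -160, 0],
    [0, 40, 40, -160, 0],
    [0, 60, 80, -160, 0],
    [0, 80, 120, -160, 0],
    [0, 100, 160, -160, 0],
    [0, 120, 200, -160, 0],
    [0, 140, 240, -160, 0],
    [0, 140, 280, -160, 0],
    [0, 140, 320, -160, 0],
    [0, 140, 320, -160, 0]
  ]
}}

```text
time_s: 10.3
eef_pos: [0.4453, 0.2125, 0.1955]
tcp_rot: [0.0, -0.149, 0.989, 0.001]
force: [0.9, -1.7, -0.7]
gripper_width: -0.0001
finger_force: 0.0
```

```bash
python3 - <<'E'
from h import *
p,d=env.snapshot("top");np.save("top0.npy",d);cv2.imwrite("pics/top0.png",p[...,::-1])
E
python3 m.py
```

```text
bench z 0.5598049771781369
rect ((0.570582926273346, -0.09041695296764374), (0.2762956917285919, 0.19837495684623718), 17.22806167602539) [[ 0.40925637 -0.03659574]
 [ 0.46801022 -0.22607028]
 [ 0.7319095  -0.14423817]
 [ 0.67315567  0.04523638]]
disc [ 0.764 -0.026  0.008]
blank [0.57  0.074 0.036]
jar [0.45 0.03 0.07]
tape [ 0.542 -0.251  0.06 ]
pen0 [ 0.721 -0.181  0.008]
pen1 [ 0.599 -0.231  0.008]
glue [ 0.466 -0.485  0.1  ]
a [0.667 0.039 0.032]
b [ 0.726 -0.148  0.032]
c [ 0.467 -0.222  0.032]
d [ 0.414 -0.043  0.032]
[[-0.956 -0.293  0.001]
 [-0.293  0.956  0.001]
 [-0.001  0.001 -1.   ]]
C [ 0.56877894 -0.09339107] yaw 16.91590064495245
-146 [-1.  1.  3.] -138 [-2.  2. 32.] -130 [31. 33. 35.] -122 [31. 33. 35.] -114 [30. 33. 35.] -106 [-0. 29. 33.] -98 [28. 30. 32.] -90 [28. 31. 33.] -82 [29. 32. 34.] -74 [30. 33. 35.] -66 [32. 34. 37.] -58 [32. 35. 38.] -50 [30. 35. 38.] -42 [29. 31. 34.] -34 [30. 32. 34.] -26 [30. 33. 36.] -18 [31. 34. 36.] -10 [32. 35. 37.] -2 [33. 35. 38.] 6 [29. 31. 36.] 14 [29. 31. 33.] 22 [30. 32. 35.] 30 [30. 33. 36.] 38 [32. 34. 37.] 46 [32. 35. 38.] 54 [32. 35. 38.] 62 [29. 32. 34.] 70 [30. 32. 34.] 78 [30. 33. 35.] 86 [31. 34. 36.] 94 [31. 34. 37.] 102 [31. 34. 37.] 110 [21. 32. 36.] 118 [30. 33. 35.] 126 [31. 33. 36.] 134 [30. 32. 35.] 142 [31. 32. 34.] 150 [-2.  1.  4.]
```

View pics/crop.png

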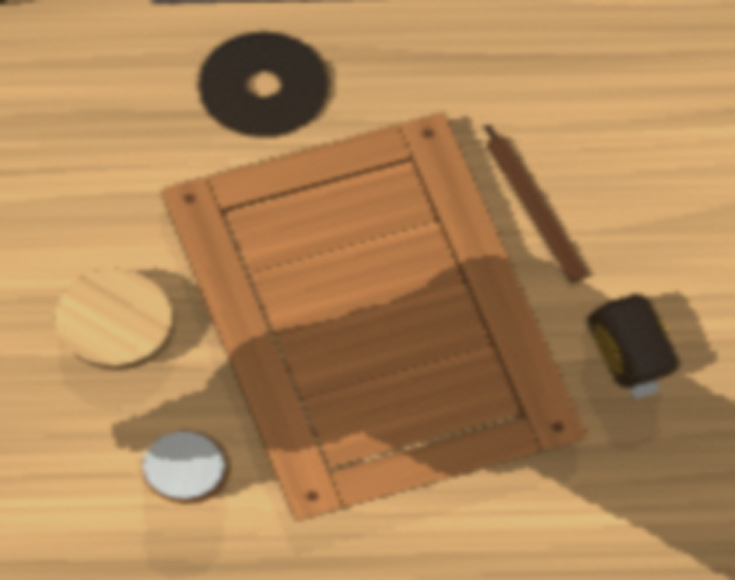

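All four slats are down with about 0.08 rad left, and the panel and the items around it are where they were.

```bash
python3 -c "
from workcell import env
print(env.hand_in())"
```

```text
the job is handed in; nothing more can be done
None
```

The shutter is closed and the job is handed in: all four slats tipped flat in order, starting from row_start, with about 0.08 rad of tilt left, and neither the panel nor the items beside it moved.

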